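# Set the suction and clear the trimming plate

### The job

In the dental lab, first turn the suction knob on the dust extractor until the tip of its white pointer stands at the red index mark, within the mark's width. Then take the scraper block and with it push all four plaster offcuts off the steel plate into the catch tray, without the gripper touching them, and stand the scraper upright again on its rubber pad, lengthwise and wholly on it. Leave the model, the jar, the handpiece and the bur block where they are.

Things in the scene. Friction and masses are not known exactly. Their poses are not given: they have to be found in the camera images.
- extractor: white bench dust extractor, a fixed box 200 (its x) x 160 (y) x 75 mm high, with a grey suction neck 240 mm high, which rises 76 mm from its centre along its +x and 38 mm along its +y, bends over towards +x and ends in a black funnel. Origin: centre of its underside. Its vents face its -x. It stands left or right of the middle of the bench; the station is on the other side
- suction_knob (a joint): angle of the black suction knob on the extractor's top (vertical axis), rad, growing counterclockwise seen from above; at 0 the pointer points along the extractor's -x. End stops at -2.5 and 2.5
- knob_grip (a point): point on the knob's axis at the height to grip, 108 mm above the bench. The knob is a disc 68 mm across whose top is 89 mm above the bench, with a straight grip bar across it, 56 mm long, 16 mm wide, its top 123 mm above the bench; the bar lies in line with the pointer
- knob_pointer (a point): tip of the knob's white pointer, 37 mm from the knob's axis, on the disc at one end of the bar; a white line on that half of the bar's top leads to it
- index_mark (a point): inner end of the red index mark, 37 mm from the knob's axis. The mark is 8 mm wide (along the circle) and runs outward 18 mm on a flat aluminium ring 112 mm across round the knob; the ring does not turn by itself
- station: fixed trimming station 310 (its x) x 196 mm (y). Origin: bench level, middle line. White base with a flat steel plate from x = -120 to 80 mm, top 45 mm above the bench, its -x end open, then the grey catch tray. Guards 8 mm thick, 12 mm high along the plate's long sides: 180 mm clear between them
- tray_floor (a point): centre of the catch tray's floor, 4 mm above the bench. The tray spans x = 80 to 190 mm of the station, open towards the plate (the plate's edge drops straight to its floor); its other walls are 8 mm thick and 57 mm above the bench
- pad: flat dark rubber pad fixed on the bench, 170 (its x) x 80 (y) x 4 mm. Origin: centre of its underside
- scraper: scraper block: blue base 110 (its x) x 30 (y) x 30 mm high with a black foot, and on it an orange grip rib 70 (x) x 22 (y) mm that rises from 30 to 76 mm. About 160 g. Origin: centre of its underside
- chip0: ivory plaster offcut about 40 x 27 x 14 mm, 20 g, on the steel plate. Origin: centre of its underside
- chip1: ivory plaster offcut about 36 x 28 x 16 mm, 20 g, on the steel plate. Origin: centre of its underside
- chip2: ivory plaster offcut about 42 x 26 x 13 mm, 20 g, on the steel plate. Origin: centre of its underside
- chip3: ivory plaster offcut about 35 x 34 x 15 mm, 20 g, on the steel plate. Origin: centre of its underside
- model: bystander: yellow plaster dental model with ivory teeth, 66 x 60 x 38 mm. Origin: centre of its underside
- jar: bystander: jar with a white cap, 60 mm across, 100 mm high. Origin: centre of its underside
- handpiece: bystander: navy blue handpiece lying in a grey cradle, 125 x 50 x 70 mm. Origin: centre of the cradle's underside
- bur_block: bystander: green block 55 x 36 x 22 mm with upright burs up to 52 mm, standing loose on the extractor's top. Origin: centre of its underside
Mind the look-alikes: they are no part of the job. Leave any brown, orange or purple look-alike of the chip2 alone.

How it is judged:
On the way, in this order (a step that is already met when the one before it is completed fails the run):
1. the suction knob's pointer stands at the red mark and the knob is let go (horizontal distance between knob_pointer and index_mark below 0.004 m and contact force between the fingers and suction_knob below 0.1 N), for 0.2 s.
2. all four offcuts lie in the catch tray (x of chip0 in the frame of station between 0.08 and 0.19 m and y of chip0 in the frame of station between -0.098 and 0.098 m and z of each of chip0, chip1, chip2, chip3 in the frame of station below 0.043 m and x of chip1 in the frame of station between 0.08 and 0.19 m and y of chip1 in the frame of station between -0.098 and 0.098 m and x of chip2 in the frame of station between 0.08 and 0.19 m and y of chip2 in the frame of station between -0.098 and 0.098 m and x of chip3 in the frame of station between 0.08 and 0.19 m and y of chip3 in the frame of station between -0.098 and 0.098 m), for 0.2 s.
At the end, for the whole second after the job is handed in: Pointer tip within 4 mm of the red mark's middle; all offcuts in the tray, below plate level; scraper upright, at rest on its pad (centre within 30 mm along and 25 mm across, length within 0.5 rad); each bystander within 15 mm of its start (all of step 2 and horizontal distance between knob_pointer and index_mark below 0.004 m and x of scraper in the frame of pad between -0.03 and 0.03 m and y of scraper in the frame of pad between -0.025 and 0.025 m and angle between the x axis of scraper and the x axis of pad, either way round below 0.5 rad and angle between scraper's own z axis and vertical below 0.1 rad and z of scraper in the frame of pad below 0.008 m and linear speed of scraper below 0.02 m/s and distance of each of model, jar, handpiece, bur_block from where it was at the start of the episode below 0.015 m); the robot touches nothing.
It fails at once if the gripper or arm touches an offcut (contact force between any of the fingers, the arm and chip0 above 0.5 N or contact force between any of the fingers, the arm and chip1 above 0.5 N or contact force between any of the fingers, the arm and chip2 above 0.5 N or contact force between any of the fingers, the arm and chip3 above 0.5 N).
It fails at once if a bystander is pushed away or tipped (distance of any of model, jar, handpiece, bur_block from where it was at the start of the episode above 0.03 m or angle between any of model, jar, handpiece, bur_block's own z axis and vertical above 0.4 rad).
It also fails if it takes over 72 s, if anything falls off the work surface, if the arm or the gripper's body presses on something with over 40 N, if the wrist force passes 120 N, or if a joint passes its speed limit or range.

### The arm

A 6-joint arm with a two-finger parallel gripper is mounted at the origin on the work surface. World frame = base frame: x ahead of the robot, y to its left, z up, the work surface at z = 0. Lengths are in m, angles in rad, forces in N, time in s.
With the tool pointing down it reaches from about 0.375 to 0.9 m from the base axis. Payload 3.1 kg.
Tool frame: the origin (TCP) lies at the very end of the fingers, on their centre line; the grasp point (between the pads) lies 19 mm behind it; z points along the fingers, y is the direction in which the jaws open and shut (so a half turn about z gives the same grasp; the last joint's range is limited). The gripper opens to 87 mm and grips with 3 to 60 N. Pads are 19 mm wide; open, the fingers measure 117 mm over their backs; the gripper's body (75 mm by 190 mm) begins 51 mm behind the grasp point.
Start: joints at [1.121, 0.527, 1.433, -0, 1.181, -0.178], TCP at [0.168, 0.602, 0.223] pointing down, gripper open.
Joint ranges: [-3.08, 3.08], [-0.75, 2.2], [0.22, 2.44], [-1.43, 4.57], [0, 2.65], [-2.85, 2.85]. Speed limits (rad/s): [2.79, 2.79, 3.14, 3.14, 3.14, 3.14].

### API

Orientations are given as a unit quaternion [x, y, z, w].
In Python, from rig import robot gives the robot as it stands.
- The arm moves only by the tool send_rows, never from a script. Its argument "plan" is one flat list of numbers, 7 for each row, row after row: the opening, from -1 (shut) to 1 (fully open), then the shift along the tool's x, y, z in mm, then the turn, a rotation vector about the tool's x, y, z in rad. In form: [claw, tx, ty, tz, rx, ry, rz, claw, tx, ty, tz, rx, ry, rz, ...]. A call has 1 to 8 rows; each row shifts and turns the pose as measured when the row begins, along the tool's axes as they then stand; what a row does not reach is not made up. A row lasts 1/10 s, in which the tool goes at most 50 mm and 8.59 degrees, less where a joint would pass 70% of its speed; a pose out of reach is approached as far as the arm can. A call is refused whole if a number of a shift passes 50 or a number of a turn 0.15, either way. A call with a gripper value outside its range is refused whole. The fingers move at their own pace and stop on an object; "force" is the grip in N (left out, the last holds). Time passes only in rows, so rows that do not move let the fingers close. It gives the time, the measured TCP pose, the force and the opening at its end, in the units of the state.
- robot.get_obs(): the state, without advancing time (a new reading comes with each control period).
- robot.camera(name): name is "scene" or "top" or "wrist"; returns (picture, depth): 400x640x3 uint8, red, green, blue; 400x640 float32, m along the optical axis (not along the pixel's ray), 0 where there is no reading.
- robot.camera_model(name): a dict with "K" (3x3 intrinsics, pixels), "k1" (the pictures are not rectified: a ray, as slopes to the right and down, at radius r is drawn at 1 + k1 r^2 times it, then the intrinsics apply), "position" and "attitude" of the camera in the world. Camera axes: x right, y down, z forward; pixel columns grow to the right and rows downward; lengths in m; the calibration is good to about 2 mm. A picture is of the moment at which its call begins: read the wrist's pose just before it. camera_model takes no time and is no camera call; for the wrist camera it gives the pose at the moment of the call.
- robot.hand_in(): hands the job in, once; it reports no verdict.
The state is a dict: "time": time; "q": joint angles; "joint_velocities": joint speeds; "joint_torque": joint torques, N m; "position": TCP position; "tool_rot": TCP orientation; "ft_force": force on the tool from outside, world axes, zero at the start; "moment": the same for the moment, N m; "grip_width": finger opening in m.
Only numpy, scipy, OpenCV 4.12 (cv2) and the standard library are available. Lean on these libraries where they do the work, as an engineer would, in place of code of your own. Each camera call takes 0.05 s, during which the arm holds its last target. There are 200 camera calls.

## Working session

There is one attempt and no reset: what is moved stays moved. The work goes in short steps, Python scripts to look and compute and a tool call to move; the robot and the scene stay as the last step left them, time stands still between calls to the robot, and variables do not carry over. Pictures are saved under pics/ and viewed, about 8 in all and at most 12, crops included, and the job is handed in when it is done.

Besides the shell and the picture viewer there is one more tool, called as a command line: name --argument value ..., lists and objects as JSON in quotes. send_rows: Moves the arm, as the interface text tells. Its arguments: {"type":"object","properties":{"plan":{"type":"array"},"force":{"type":"number"}},"required":["plan"]}

```bash
mkdir -p pics; ls; cat > h.py <<'E'
import numpy as np, cv2
from rig import robot
from scipy.spatial.transform import Rotation as R
def att(m):
    a=np.array(m["attitude"]); return a if a.shape==(3,3) else R.from_quat(a).as_matrix()
def ray(m,u,v):
    K=np.array(m["K"]); x=(u-K[0,2])/K[0,0]; y=(v-K[1,2])/K[1,1]
    a,b=x,y
    for _ in range(20):
        f=1+m["k1"]*(a*a+b*b); a,b=x/f,y/f
    return np.array(m["position"]),att(m)@np.array([a,b,1.])
def onz(m,u,v,z):
    p,d=ray(m,u,v); return p+d*(z-p[2])/d[2]
def dep(m,D,u,v):
    p,d=ray(m,u,v); return p+d*D[int(round(v)),int(round(u))]
def proj(m,P):
    c=att(m).T@(np.array(P)-np.array(m["position"])); x,y=c[:2]/c[2]; f=1+m["k1"]*(x*x+y*y)
    K=np.array(m["K"]); return K[0,0]*x*f+K[0,2],K[1,1]*y*f+K[1,2]
def snap(c,name):
    m=robot.camera_model(c); I,D=robot.camera(c); np.savez(f"pics/{name}.npz",I=I,D=D)
    import pickle; pickle.dump(m,open(f"pics/{name}.pkl","wb"))
    cv2.imwrite(f"pics/{name}.png",I[:,:,::-1]); return m,I,D
def load(name):
    import pickle; z=np.load(f"pics/{name}.npz"); return pickle.load(open(f"pics/{name}.pkl","rb")),z["I"],z["D"]
E
python3 - <<'E'
from h import *
for c in("top","scene","wrist"):
    m=robot.camera_model(c); print(c,m)
snap("top","top0");snap("scene","scene0")
print(robot.get_obs())
E
```

```text
pics
top {'K': array([[425.50012356,   0.        , 318.18374479],
       [  0.        , 425.50012356, 194.43564894],
       [  0.        ,   0.        ,   1.        ]]), 'k1': -0.04561670228303948, 'position': array([0.55426882, 0.01162138, 1.30900363]), 'attitude': array([-0.69881037,  0.71475658, -0.0245759 ,  0.01353224])}
scene {'K': array([[364.30019138,   0.        , 318.03493586],
       [  0.        , 364.30019138, 196.3367807 ],
       [  0.        ,   0.        ,   1.        ]]), 'k1': 0.01388732870534928, 'position': array([0.86035558, 0.42736168, 0.82865706]), 'attitude': array([ 0.24726921,  0.92383847, -0.28193456, -0.07676794])}
wrist {'K': array([[294.36530163,   0.        , 318.41412092],
       [  0.        , 294.36530163, 198.10551166],
       [  0.        ,   0.        ,   1.        ]]), 'k1': -0.00839912986443774, 'position': array([0.10000781, 0.62078795, 0.38347835]), 'attitude': array([0.7896562 , 0.59955236, 0.07803156, 0.1043606 ])}
{'time': 0.1, 'q': array([ 1.12051907e+00,  5.28367786e-01,  1.43371957e+00,  3.05997040e-05,
        1.18142014e+00, -1.78539944e-01]), 'joint_velocities': array([-3.17789305e-05, -1.78414397e-03, -4.22618409e-03, -2.99756966e-04,
        1.23360294e-03,  8.72613236e-04]), 'joint_torque': array([ 2.93040039e-04, -4.40984523e+01, -1.77149981e+01,  6.34452933e-02,
        5.33650524e-02, -4.48399044e-05]), 'position': array([0.16746038, 0.60149019, 0.22169019]), 'tool_rot': array([ 1.35456719e-01,  9.90782802e-01, -9.06109526e-04, -3.09541005e-04]), 'ft_force': array([ 0.40862776,  0.42561033, -0.36966786]), 'moment': array([-0.02645896, -0.01623856, -0.01966298]), 'grip_width': 0.08717282908152475}
```

View pics/top0.png

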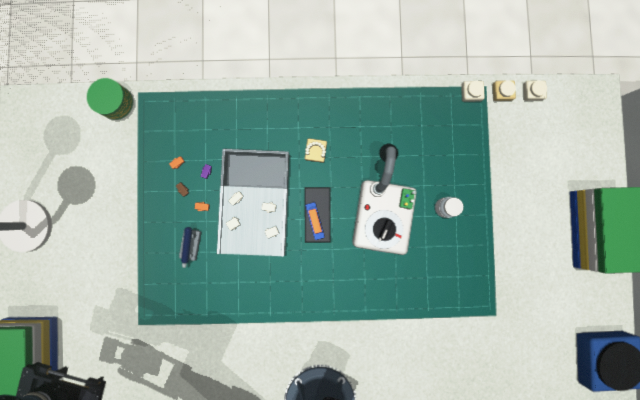

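View pics/scene0.png

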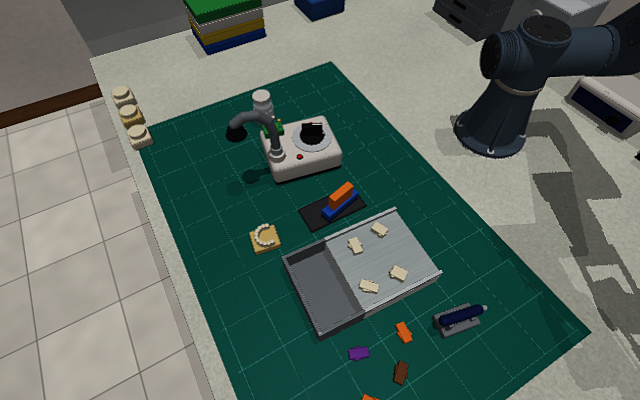

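Top view: +x is up and +y is left. The tray and steel plate are at (254,205), with chips at (236,198), (233,224), (268,208) and (272,231). The scraper is on its pad at (316,220). The knob is at (383,230), with the red mark near (398,236); the red button at (367,207) is a look-alike for that mark. The orange, brown and purple look-alikes at (177,162), (202,207), (182,188) and (206,171) are off the plate. Ivory chips on the plate are the ones to push.

```bash
python3 - <<'E'
from h import *
m,I,D=load("top0")
H=cv2.cvtColor(I,cv2.COLOR_RGB2HSV)
def comps(mask,x0,x1,y0,y1,z,name,amin=6):
    M=np.zeros_like(mask,np.uint8); M[y0:y1,x0:x1]=mask[y0:y1,x0:x1]
    n,l,s,c=cv2.connectedComponentsWithStats(M)
    for i in range(1,n):
        if s[i,4]<amin: continue
        pts=np.argwhere(l==i)[:,::-1]
        W=np.array([onz(m,u,v,z)[:2] for u,v in pts]); r=cv2.minAreaRect((W*1000).astype(np.float32))
        ctr=W.mean(0); w,V=np.linalg.eigh(np.cov(W.T)); a=V[:,1]
        print(name,"px",c[i].round(1),s[i,4],"xy",ctr.round(4),"rect",np.round(r[0],1),np.round(r[1],1),"ang",round(np.degrees(np.arctan2(a[1],a[0])),1))
h,s,v=[H[...,i].astype(int) for i in range(3)]
comps((h<30)&(s>25)&(s<120)&(v>180),215,292,185,260,.059,"chip")
comps(((h>5)&(h<20)&(s>150)&(v>120)),300,335,185,245,.076,"rib")
comps(((h>105)&(h<130)&(s>120)&(v>80)),300,335,185,245,.030,"base")
comps(((v<75)&(s<90)|((h>5)&(h<20)&(s>150))|((h>105)&(h<130)&(s>120)))&(1>0),295,340,180,250,.004,"pad",50)
comps(((h<6)|(h>172))&(s>120)&(v>100),350,420,180,260,.08,"red",3)
comps((v<60),355,410,212,250,.089,"knobblack",10)
comps((s<40)&(v>60),205,295,140,262,.045,"station",200)
comps((s<40)&(v>120),345,420,175,260,.075,"extr",200)
comps((h<35)&(s>60)&(v>120),300,335,130,170,.038,"model",20)
cv2.imwrite("pics/c1.png",np.hstack([cv2.resize(I[212:252,362:412,::-1],None,fx=8,fy=10,interpolation=cv2.INTER_CUBIC),cv2.resize(I[180:260,210:290,::-1],(400,400),interpolation=cv2.INTER_CUBIC)]))
E
```

```text
rib px [315.2 221. ] 117 xy [0.5437 0.0021] rect [543.8   1.7] [63.8 16. ] ang -166.2
base px [310.3 205.8] 62 xy [0.5895 0.0153] rect [588.3  15. ] [19.8 31. ] ang 102.0
base px [318.4 235.6] 58 xy [ 0.4994 -0.007 ] rect [499.4  -6.5] [19.1 30.1] ang 98.4
pad px [309.6 206.6] 71 xy [0.5877 0.0174] rect [578.8  15. ] [33.7 45.9] ang 129.2
pad px [315.2 221. ] 117 xy [0.5431 0.0015] rect [543.2   1.1] [67.6 16.9] ang -166.2
pad px [318.4 235.6] 58 xy [ 0.4983 -0.0073] rect [498.3  -6.8] [19.5 30.7] ang 98.4
red px [366.9 206.7] 14 xy [ 0.5816 -0.1484] rect [ 580.9 -147.4] [ 8.7 11.6] ang 174.3
red px [397.8 235.1] 9 xy [ 0.4975 -0.2358] rect [ 497.2 -236.1] [13.   3.9] ang 64.1
knobblack px [384.1 227.9] 300 xy [ 0.5194 -0.1952] rect [ 516.4 -194.8] [57.7 57.3] ang 83.4
station px [252.9 202.4] 7006 xy [0.6032 0.1855] rect [604.3 185.3] [200.1 310.7] ang 176.3
extr px [383.  217.9] 2955 xy [ 0.5483 -0.1952] rect [ 551.3 -200.1] [159.5 199.2] ang -179.8
model px [316.7 141.6] 70 xy [ 0.7822 -0.0081] rect [779.7  -7.6] [58. 19.] ang 80.7
model px [314.8 153.9] 217 xy [ 0.7449 -0.0016] rect [748.9  -2.8] [57.8 47.4] ang 63.7
```

View pics/c1.png

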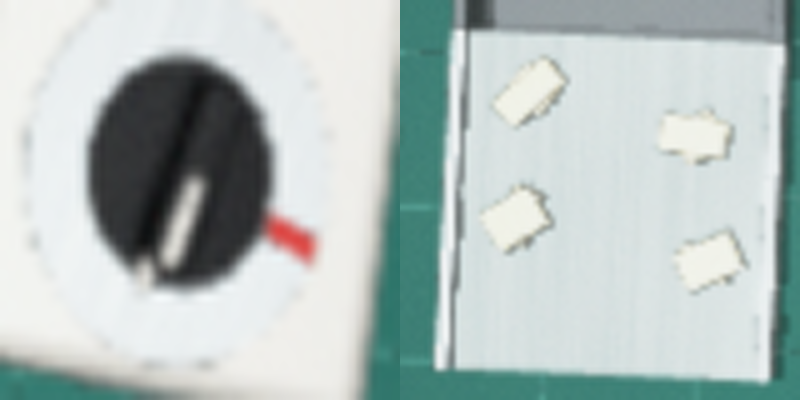

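The crop shows the pointer down-left at crop (145,275) and the red mark at crop (290,240), so the knob needs a turn of about +86° (counterclockwise). The four chips are clear. Next I go over the knob for a close wrist view.

```bash
cat >> h.py <<'E'
def rot(yaw):  # tool down, tool y at world angle yaw (deg)
    a=np.radians(yaw); y=np.array([np.cos(a),np.sin(a),0]); z=np.array([0,0,-1.]); return np.stack([np.cross(y,z),y,z],1)
def plan(p1,yaw,n,claw,cyl=False,yawdir=0):
    o=robot.get_obs(); p0=np.array(o["position"]); R0=R.from_quat(o["tool_rot"]).as_matrix()
    y0=np.degrees(np.arctan2(R0[1,1],R0[0,1])); dy=(yaw-y0+180)%360-180
    if yawdir and np.sign(dy)!=yawdir: dy+=360*yawdir
    p1=np.array(p1); rows=[]; p=p0; Rc=R0
    for k in range(1,n+1):
        f=k/n
        if cyl:
            a0,a1=np.arctan2(p0[1],p0[0]),np.arctan2(p1[1],p1[0]); a=a0+f*(a1-a0); r=(1-f)*np.hypot(*p0[:2])+f*np.hypot(*p1[:2])
            q=np.array([r*np.cos(a),r*np.sin(a),p0[2]+f*(p1[2]-p0[2])])
        else: q=p0+f*(p1-p0)
        Rn=rot(y0+f*dy)
        t=np.round(Rc.T@(q-p)*1000,0 if np.abs(p1-p0).max()>.02 else 1); w=np.round(R.from_matrix(Rc.T@Rn).as_rotvec(),3)
        rows.append([claw,*t,*w]); p=p+Rc@t/1000; Rc=Rc@R.from_rotvec(w).as_matrix()
    print("t",round(o["time"],2),"pos",p0.round(4),"yaw",round(y0,1),"maxT",max(np.linalg.norm(r[1:4]) for r in rows),"maxR",max(np.linalg.norm(r[4:]) for r in rows))
    for r in rows: print(",".join(f"{x:g}" for x in r))
E
python3 -c "
from h import *
plan([.45,-.17,.225],-113,24,1,cyl=True,yawdir=-1)"
```

```text
t 0.1 pos [0.1675 0.6015 0.2217] yaw 74.4 maxT 43.56604182158393 maxR 0.137
1,-43,-7,-0,-0.002,-0,0.136
1,-43,-5,-0,0,-0,0.137
1,-42,-2,-0,0,-0,0.136
1,-42,1,-1,-0,-0,0.136
1,-42,4,0,-0,-0,0.137
1,-41,6,0,-0,-0,0.136
1,-40,9,-0,-0,-0,0.136
1,-38,12,-0,-0,-0,0.136
1,-38,14,-0,-0,-0,0.137
1,-36,16,-0,-0,-0,0.136
1,-35,18,-1,-0,-0,0.136
1,-33,21,0,-0,-0,0.137
1,-32,22,0,-0,-0,0.136
1,-29,24,-0,-0,-0,0.136
1,-28,25,-0,-0,-0,0.137
1,-26,27,-0,-0,0,0.136
1,-23,29,-0,-0,0,0.136
1,-22,29,-1,-0,0,0.136
1,-19,31,0,-0,0,0.137
1,-17,31,0,-0,0,0.136
1,-15,32,-0,-0,0,0.136
1,-12,32,-0,-0,0,0.137
1,-10,33,-0,-0,0,0.136
1,-8,33,-0,-0,0,0.136
```

send_rows --plan '[1,-43,-7,0,0,0,0.136,1,-43,-5,0,0,0,0.136,1,-42,-2,0,0,0,0.136,1,-42,1,0,0,0,0.136,1,-42,4,0,0,0,0.136,1,-41,6,0,0,0,0.136,1,-40,9,0,0,0,0.136,1,-38,12,0,0,0,0.136]'

```text
time: 0.9
position: [0.4242, 0.3846, 0.2173]
tool_rot: [0.641, 0.767, -0.003, -0.001]
ft_force: [0.7, 0.6, 0.6]
grip_width: 0.0869
```

send_rows --plan '[1,-38,14,0,0,0,0.136,1,-36,16,0,0,0,0.136,1,-35,18,0,0,0,0.136,1,-33,21,0,0,0,0.136,1,-32,22,0,0,0,0.136,1,-29,24,0,0,0,0.136,1,-28,25,0,0,0,0.136,1,-26,27,0,0,0,0.136]'

```text
time: 1.7
position: [0.5093, 0.0774, 0.2151]
tool_rot: [0.953, 0.302, -0.004, 0.001]
ft_force: [0.2, -0.6, 0.8]
grip_width: 0.0868
```

send_rows --plan '[1,-23,29,0,0,0,0.136,1,-22,29,0,0,0,0.136,1,-19,31,0,0,0,0.136,1,-17,31,0,0,0,0.136,1,-15,32,0,0,0,0.136,1,-12,32,0,0,0,0.136,1,-10,33,0,0,0,0.136,1,-8,33,0,0,0,0.136]'

```text
time: 2.5
position: [0.4131, -0.1975, 0.215]
tool_rot: [0.966, -0.258, -0.003, 0.003]
ft_force: [0.1, -0.7, -0.2]
grip_width: 0.087
```

```bash
python3 -c "
from h import *
plan([.45,-.17,.225],-113,4,1)"
```

```text
t 2.5 pos [ 0.4131 -0.1975  0.215 ] yaw -119.9 maxT 12.449899597988733 maxR 0.031064449134018134
1,5,-11,-3,0.007,0.004,-0.03
1,4,-10,-2,0,0,-0.03
1,6,-10,-3,0,0,-0.031
1,5,-10,-2,0,0,-0.03
```

send_rows --plan '[1,5,-11,-3,0.007,0.004,-0.03,1,4,-10,-2,0,0,-0.03,1,6,-10,-3,0,0,-0.03,1,5,-10,-2,0,0,-0.03,1,0,0,0,0,0,0]'

```text
time: 3.0
position: [0.4512, -0.1697, 0.2249]
tool_rot: [0.98, -0.197, -0.001, -0.0]
ft_force: [-0.3, 0.1, -0.5]
grip_width: 0.0869
```

```bash
python3 - <<'E'
from h import *
m,I,D=snap("wrist","w1")
o=robot.get_obs();print(o["position"],m["position"])
H=cv2.cvtColor(I,cv2.COLOR_RGB2HSV); h,s,v=[H[...,i].astype(int) for i in range(3)]
red=(((h<6)|(h>172))&(s>120)&(v>80)).astype(np.uint8)
n,l,st,c=cv2.connectedComponentsWithStats(red)
for i in range(1,n):
    if st[i,4]>15: print("red",st[i],c[i],dep(m,D,*c[i]).round(4))
E
```

```text
[ 0.4506422  -0.16980315  0.22477797] [ 0.51710336 -0.19714349  0.38672407]
red [241  66  12  16 138] [246.66666667  73.8115942 ] [ 0.5828 -0.1491  0.0805]
red [353 117  18   9 132] [361.88636364 120.66666667] [ 0.4983 -0.2366  0.0796]
```

View pics/w1.png

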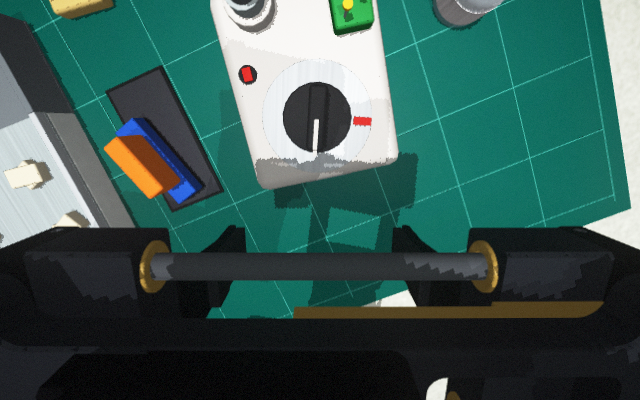

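The wrist view shows the knob at (317,117), its pointer running down to about (316,155), the red mark at (362,121) and the red button at (247,74). Next I measure them.

```bash
cat > knob.py <<'E'
from h import *
import sys
def knob(m,I,D,zr=.0795,guess=(.516,-.196)):
    H=cv2.cvtColor(I,cv2.COLOR_RGB2HSV); h,s,v=[H[...,i].astype(int) for i in range(3)]
    yy,xx=np.mgrid[0:400,0:640]; u0,v0=proj(m,[*guess,.085])
    near=np.hypot(xx-u0,yy-v0)<75
    P=lambda mask,z:np.array([onz(m,u,v,z)[:2] for v,u in np.argwhere(mask)])
    # aluminium ring outer: bluish-white; disc: dark or pointer inside hull
    dark=((v<75)&near).astype(np.uint8); n,l,st,c=cv2.connectedComponentsWithStats(dark)
    i=l[int(v0)-12:int(v0)+12,int(u0)-12:int(u0)+12]; i=np.bincount(i[i>0]).argmax()
    cn=max(cv2.findContours((l==i).astype(np.uint8),0,1)[0],key=len); hull=cv2.convexHull(cn)[:,0]
    W=np.array([onz(m,u,v,.087)[:2] for u,v in hull]); (cx,cy),r=cv2.minEnclosingCircle((W*1000).astype(np.float32))
    red=(((h<6)|(h>172))&(s>120)&(v>80)&near); n,l,st,c=cv2.connectedComponentsWithStats(red.astype(np.uint8))
    best=[k for k in range(1,n) if st[k,4]>15]
    return np.array([cx,cy])/1000,r,[P(l==k,zr) for k in best],hull
if __name__=="__main__":
    m,I,D=load(sys.argv[1]); 
    c,r,reds,hull=knob(m,I,D); print("disc",c,r)
    for W in reds:
        d=np.linalg.norm(W-c,axis=1); a=np.degrees(np.arctan2(*(W.mean(0)-c)[::-1])); print("red mean",W.mean(0),"dist",d.min(),d.max(),"angle",a)
    # white pixels within bar radius
    H=cv2.cvtColor(I,cv2.COLOR_RGB2HSV); s,v=H[...,1].astype(int),H[...,2].astype(int)
    M=np.zeros((400,640),np.uint8); cv2.fillConvexPoly(M,hull.astype(np.int32),1); M=cv2.dilate(M,np.ones((5,5)))
    n,l,st,cc=cv2.connectedComponentsWithStats(((v>150)&(M>0)&(s<60)).astype(np.uint8))
    for k in range(1,n):
        if st[k,4]>=5:
            for z in(.123,.09):
                W=np.array([onz(m,u,v_,z)[:2] for v_,u in np.argwhere(l==k)]); e=np.linalg.eigh(np.cov(W.T))[1][:,1]
                print("white",st[k],z,W.mean(0).round(4),"axis",np.degrees(np.arctan2(e[1],e[0])).round(1),"from c",np.degrees(np.arctan2(*(W.mean(0)-c)[::-1])).round(1),np.linalg.norm(W-c,axis=1).min().round(4),np.linalg.norm(W-c,axis=1).max().round(4))
    x,y,w,hh=cv2.boundingRect(hull); cr=I[max(0,y-25):y+hh+25,x-30:x+w+45,::-1]; cv2.imwrite(f"pics/{sys.argv[1]}_k.png",cv2.resize(cr,None,fx=4,fy=4,interpolation=cv2.INTER_CUBIC))
E
python3 knob.py w1
python3 - <<'E'
from h import *
m,I,D=load("w1")
# ring + neck via depth
yy,xx=np.mgrid[0:230:2,0:640:2]
Q=np.array([dep(m,D,u,v) for u,v in zip(xx.ravel(),yy.ravel()) if D[v,u]>0])
n=Q[(Q[:,2]>.13)&(Q[:,2]<.26)&(Q[:,1]<-.05)&(Q[:,0]>.55)]
print("neck pts",len(n),n.min(0).round(3),n.max(0).round(3))
t=Q[(abs(Q[:,2]-.075)<.003)&(Q[:,1]<-.08)]; r=cv2.minAreaRect((t[:,:2]*1000).astype(np.float32)); print("extr top",r)
b=Q[(abs(Q[:,0]-.516)<.02)&(abs(Q[:,1]+.196)<.03)&(Q[:,2]>.1)]; print("bar",b.mean(0),len(b)); e=np.linalg.eigh(np.cov(b[:,:2].T))[1][:,1]; print(np.degrees(np.arctan2(e[1],e[0])))
print("ring z",[dep(m,D,*proj(m,[.516+.047*np.cos(a),-.196+.047*np.sin(a),.08]))[2].round(4) for a in (0,1,2,3,4,5)])
E
```

```text
disc [ 0.51847485 -0.1953678 ] 33.336307525634766
red mean [ 0.49825693 -0.23658023] dist 0.037249771062237265 0.05465331906183624 angle -116.13156941248178
white [281  80  72  75 665] 0.123 [ 0.5167 -0.1942] axis 155.1 from c 148.1 0.001 0.0321
white [281  80  72  75 665] 0.09 [ 0.5166 -0.1939] axis 155.1 from c 141.5 0.0011 0.0359Traceback (most recent call last):
  File "<stdin>", line 7, in <module>
    return umr_minimum(a, axis, None, out, keepdims, initial, where)
ValueError: zero-size array to reduction operation minimum which has no identity
```

```bash
sed -i 's/M=cv2.dilate(M,np.ones((5,5)))/M=cv2.erode(M,np.ones((3,3)))/' knob.py; python3 knob.py w1
python3 - <<'E'
from h import *
m,I,D=load("w1")
yy,xx=np.mgrid[0:230:2,0:640:2]
Q=np.array([dep(m,D,u,v) for u,v in zip(xx.ravel(),yy.ravel()) if D[v,u]>0])
n=Q[(Q[:,2]>.13)&(Q[:,2]<.3)&(Q[:,0]>.55)]; print("neck",len(n), n.min(0) if len(n) else 0)
n=Q[(Q[:,2]>.083)&(Q[:,0]>.58)&(Q[:,1]<-.08)]; print("bump",n.min(0).round(3),n.max(0).round(3))
t=Q[(abs(Q[:,2]-.075)<.004)&(Q[:,1]<-.08)]; print("extr top",cv2.minAreaRect((t[:,:2]*1000).astype(np.float32)))
b=Q[(np.hypot(Q[:,0]-.518,Q[:,1]+.195)<.03)&(Q[:,2]>.115)]; print("bar",b.mean(0),len(b)); e=np.linalg.eigh(np.cov(b[:,:2].T))[1][:,1]; print(np.degrees(np.arctan2(e[1],e[0])))
print("ring z",[dep(m,D,*proj(m,[.518+.047*np.cos(a),-.195+.047*np.sin(a),.08]))[2].round(4) for a in (0,1,2,3,4,5)])
E
```

```text
disc [ 0.51847485 -0.1953678 ] 33.336307525634766
red mean [ 0.49825693 -0.23658023] dist 0.037249771062237265 0.05465331906183624 angle -116.13156941248178
white [313 119   6  33 147] 0.123 [ 0.5058 -0.1892] axis 153.5 from c 154.0 0.001 0.0285
white [313 119   6  33 147] 0.09 [ 0.5044 -0.1882] axis 153.5 from c 153.0 0.0011 0.032
neck 0 0
bump [ 0.58  -0.278  0.083] [ 0.641 -0.157  0.129]
extr top ((519.287353515625, -236.40380859375), (275.2027282714844, 182.02635192871094), 67.25872802734375)
bar [ 0.51867738 -0.1957151   0.12251183] 299
153.52052058026806
ring z [np.float64(0.0787), np.float64(0.0772), np.float64(0.0768), np.float64(0.077), np.float64(0.0794), np.float64(0.0783)]
```

View pics/w1_k.png

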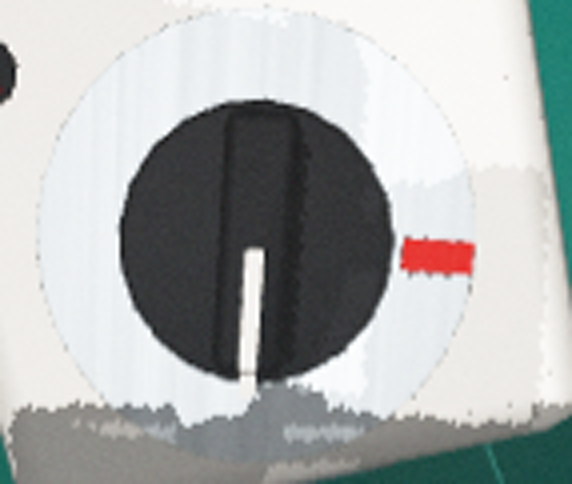

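```bash
python3 -c "
from h import *
plan([.5186,-.1956,.16],-116.5,5,1)"
```

```text
t 3.05 pos [ 0.4506 -0.1698  0.2248] yaw -112.8 maxT 19.87460691435179 maxR 0.013190905958272919
1,15,-1,13,-0.001,0.002,0.013
1,14,-0,13,0,0,0.013
1,15,-1,13,0,0,0.013
1,14,-1,13,0,0,0.013
1,15,-1,13,0,0,0.012
```

send_rows --plan '[1,15,-1,13,0,0.002,0.013,1,14,0,13,0,0,0.013,1,15,-1,13,0,0,0.013,1,14,-1,13,0,0,0.013,1,15,-1,13,0,0,0.012,1,0,0,0,0,0,0]'

```text
time: 3.65
position: [0.522, -0.1914, 0.1574]
tool_rot: [0.975, -0.224, -0.001, 0.0]
ft_force: [0.1, 0.6, 0.0]
grip_width: 0.087
```

```bash
python3 -c "
from h import *
plan([.5186,-.1956,.096],-116.5,4,1)"
```

```text
t 3.65 pos [ 0.522  -0.1914  0.1574] yaw -115.9 maxT 16.15549442140351 maxR 0.003
1,-0,1,15,0.001,0.001,0.002
1,-1,2,16,0,0,0.003
1,0,1,15,0,0,0.002
1,-0,1,15,0,0,0.003
```

send_rows --plan '[1,-0.3,1.5,15,0,0,0.002,1,-0.3,1.5,15,0,0,0.003,1,-0.3,1.2,15,0,0,0.002,1,0,1,15,0,0,0.003,1,0,0,0,0,0,0]'

```text
time: 4.15
position: [0.5168, -0.1921, 0.0977]
tool_rot: [0.974, -0.226, -0.002, 0.0]
ft_force: [0.2, 0.6, 0.1]
grip_width: 0.0867
```

send_rows --plan '[-1,0,0,0,0,0,0,-1,0,0,0,0,0,0,-1,0,0,0,0,0,0,-1,0,0,0,0,0,0,-1,0,0,0,0,0,0,-1,0,0,0,0,0,0]' --force 20

```text
time: 4.75
position: [0.5178, -0.1918, 0.1017]
tool_rot: [0.974, -0.224, 0.0, 0.001]
ft_force: [0.2, -0.1, -0.1]
grip_width: 0.0467
```

send_rows --plan '[-1,0,2,2,0,0,0.01,-1,0,1.5,2,0,0,0,-1,0,0,0,0,0,0,-1,0,0,0,0,0,0,-1,0,0,0,0,0,0,-1,0,0,0,0,0,0]'

```text
time: 5.35
position: [0.5165, -0.1949, 0.0975]
tool_rot: [0.973, -0.23, 0.0, 0.001]
ft_force: [0.6, 1.1, -0.2]
grip_width: 0.0162
```

```bash
python3 -c "
from h import *
plan([.5186,-.1956,.098],-116.5+80,12,-1)"
```

```text
t 5.35 pos [ 0.5165 -0.1949  0.0975] yaw -116.6 maxT 0.24494897427831783 maxR 0.11700854669638454
-1,0.2,-0,-0,0.001,-0.001,-0.117
-1,0.2,-0,-0.1,0,0,-0.116
-1,0.2,-0,-0,0,0,-0.117
-1,0.2,-0,-0.1,0,0,-0.116
-1,0.1,0,-0,0,0,-0.117
-1,0.2,0.1,-0,0,0,-0.116
-1,0.2,0.1,-0.1,0,0,-0.117
-1,0.1,0.1,-0,0,0,-0.116
-1,0.1,0.2,-0.1,0,0,-0.117
-1,0.2,0.1,-0,0,0,-0.116
-1,0.1,0.2,-0.1,0,0,-0.117
-1,0,0.1,0,-0,0,-0.116
```

send_rows --plan '[-1,0.2,0,0,0,0,-0.1,-1,0.2,0,0,0,0,-0.1,-1,0.2,0,0,0,0,-0.1,-1,0.2,0,0,0,0,-0.1,-1,0.2,0,0,0,0,-0.1,-1,0,0,0,0,0,0]'

```text
time: 5.95
position: [0.5163, -0.1958, 0.0975]
tool_rot: [1.0, 0.027, -0.001, 0.001]
ft_force: [0.3, 0.9, 0.7]
grip_width: 0.0157
```

```bash
python3 -c "
from h import *
plan([.5186,-.1956,.098],-26.1,12,-1)"
```

```text
t 5.95 pos [ 0.5163 -0.1958  0.0975] yaw -86.9 maxT 0.30000000000000004 maxR 0.089
-1,0.2,-0,-0,0.002,0.002,-0.088
-1,0.2,0,-0.1,0,0,-0.089
-1,0.2,0,-0,0,0,-0.088
-1,0.2,0.1,-0.1,0,0,-0.089
-1,0.1,0,-0,0,0,-0.088
-1,0.2,0.1,-0,0,0,-0.088
-1,0.2,0.1,-0.1,0,0,-0.089
-1,0.2,0.1,-0,0,0,-0.088
-1,0.1,0.1,-0.1,0,0,-0.089
-1,0.1,0.1,-0,0,0,-0.088
-1,0.2,0.2,-0.1,0,0,-0.088
-1,0.1,0.1,0,0,0,-0.089
```

Rotation is going freely with low forces, so I continue.

send_rows --plan '[-1,0.2,0,0,0,0,-0.1,-1,0.2,0,0,0,0,-0.1,-1,0.2,0,0,0,0,-0.1,-1,0.2,0,0,0,0,-0.1,-1,0.2,0,0,0,0,-0.1,-1,0,0,0,0,0,-0.1,-1,0,0,0,0,0,0]'

```text
time: 6.65
position: [0.5167, -0.1968, 0.0975]
tool_rot: [0.946, 0.324, -0.002, 0.002]
ft_force: [-0.6, 1.0, 0.3]
grip_width: 0.0165
```

```bash
python3 -c "
from h import *
plan([.5186,-.1956,.098],-26.1,4,-1)"
```

```text
t 6.65 pos [ 0.5167 -0.1968  0.0975] yaw -52.2 maxT 0.6403124237432849 maxR 0.11412712210513327
-1,0.6,0.1,-0.1,0.002,0.005,-0.114
-1,0.5,0.1,-0.2,-0,-0,-0.114
-1,0.5,0.2,-0.1,-0,-0,-0.113
-1,0.6,0.2,-0.1,-0,-0,-0.114
```

send_rows --plan '[-1,0.4,0.1,0,0,0.004,-0.1,-1,0.4,0.1,0,0,0,-0.1,-1,0.4,0.1,0,0,0,-0.1,-1,0.3,0.1,0,0,0,-0.1,-1,0,0,0,0,0,-0.05,-1,0,0,0,0,0,0]'

```text
time: 7.25
position: [0.5173, -0.1973, 0.0975]
tool_rot: [0.851, 0.524, -0.001, 0.001]
ft_force: [0.7, -1.2, -0.1]
grip_width: 0.016
```

```bash
python3 -c "
from h import *
plan([.5186,-.1956,.098],-26.1,1,-1)
snap('top','top1');c=load('top1')[1][212:252,362:412,::-1]
snap('wrist','w2')"
```

```text
t 7.25 pos [ 0.5173 -0.1973  0.0975] yaw -26.7 maxT 2.195449840010015 maxR 0.011445523142259596
-1,2.1,0.4,-0.5,0.001,0.003,-0.011
```

send_rows --plan '[-1,0,0,0,0,0,-0.011,-1,0,0,0,0,0,0,1,0,0,0,0,0,0,1,0,0,0,0,0,0,1,0,0,0,0,0,0,1,0,0,0,0,0,0,1,0,0,-10,0,0,0,1,0,0,-25,0,0,0]'

```text
time: 8.15
position: [0.5149, -0.1959, 0.1307]
tool_rot: [0.849, 0.528, -0.003, -0.002]
ft_force: [0.3, 0.1, 0.2]
grip_width: 0.0558
```

send_rows --plan '[1,0,0,-45,0,0,0,1,0,0,-45,0,0,0,1,-25,0,0,0,0,0,1,-25,0,0,0,0,0,1,-15,0,0,0,0,0,1,0,0,0,0,0,0]'

```text
time: 8.75
position: [0.4886, -0.2566, 0.2327]
tool_rot: [0.849, 0.528, -0.001, 0.003]
ft_force: [-0.1, -0.1, 0.3]
grip_width: 0.0866
```

```bash
python3 -c "
from h import *
snap('wrist','w3')"; python3 knob.py w3
```

```text
disc [ 0.51840607 -0.19524179] 33.29957580566406
red mean [ 0.4982127  -0.23697647] dist 0.03821185310580116 0.054473616031872445 angle -115.82006026268995
white [316 123   4  31 123] 0.123 [ 0.5124 -0.2081] axis 63.6 from c -115.0 0.0011 0.0278
white [316 123   4  31 123] 0.09 [ 0.5115 -0.2101] axis 63.6 from c -115.1 0.0017 0.0316
```

View pics/w3_k.png

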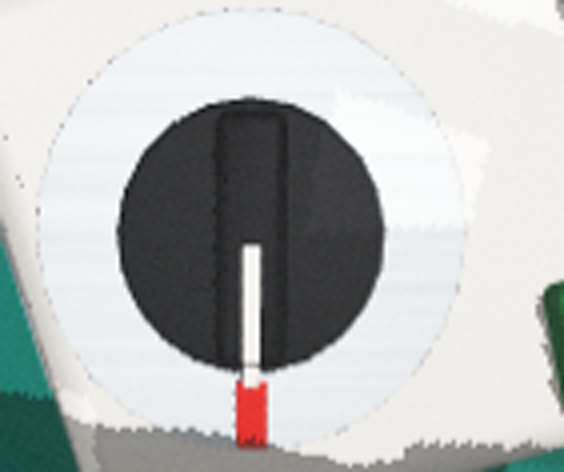

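The pointer now sits centred on the red mark (w3_k: pointer at (251,380), mark at (251,412)). Next the scraper: a wrist look straight above it, already turned for the grasp.

```bash
python3 -c "
from h import *
plan([.475,-.015,.23],-76.2,7,1)"
```

```text
t 8.8 pos [ 0.4889 -0.2558  0.2326] yaw -26.2 maxT 35.014282800023196 maxR 0.12516389255691915
1,30,-17,0,0.005,0.004,0.125
1,28,-21,1,-0,0,0.124
1,25,-23,-0,-0,0,0.125
1,21,-27,0,-0,0,0.125
1,19,-29,1,-0,0.001,0.125
1,14,-31,-0,-0,-0,0.124
1,10,-33,0,-0,-0,0.125
```

send_rows --plan '[1,30,-17,0,0.005,0.004,0.125,1,28,-21,0,0,0,0.125,1,25,-23,0,0,0,0.125,1,21,-27,0,0,0,0.125,1,19,-29,0,0,0,0.125,1,14,-31,0,0,0,0.125,1,10,-33,0,0,0,0.125,1,0,0,0,0,0,0]'

```text
time: 9.6
position: [0.4761, -0.0003, 0.2289]
tool_rot: [0.995, 0.1, -0.004, -0.005]
ft_force: [-0.1, -1.1, -0.1]
grip_width: 0.0867
```

```bash
python3 - <<'E'
from h import *
m,I,D=snap("wrist","w4")
print(robot.get_obs()["position"])
H=cv2.cvtColor(I,cv2.COLOR_RGB2HSV); h,s,v=[H[...,i].astype(int) for i in range(3)]
cv2.imwrite("pics/w4c.png",I[:260,:,::-1])
yy,xx=np.mgrid[0:400,0:640]
P=np.array(m["position"]); 
def pts(mask,z): return np.array([onz(m,u,w,z)[:2] for w,u in np.argwhere(mask)])
def info(n,W):
    r=cv2.minAreaRect((W*1000).astype(np.float32)); e=np.linalg.eigh(np.cov(W.T))[1][:,1]
    print(n,len(W),"mean",W.mean(0).round(4),"rect",np.round(r[0],1),np.round(r[1],1),round(r[2],1),"ax",np.degrees(np.arctan2(e[1],e[0])).round(1))
def big(mask): 
    n,l,st,c=cv2.connectedComponentsWithStats(mask.astype(np.uint8)); return l==1+st[1:,4].argmax()
top=((D>0)&(yy<230))
Z=np.zeros((400,640));
for w in range(0,230):
    for u in range(0,640):
        if D[w,u]>0: Z[w,u]=dep(m,D,u,w)[2]
ora=big((h>4)&(h<20)&(s>150)&(v>90)&(yy<230)&(abs(Z-.080)<.005)); info("ribtop",pts(ora,.080))
bl=(h>105)&(h<130)&(s>110)&(v>50)&(yy<230)&(abs(Z-.034)<.004); info("basetop",pts(big(bl),.034))
pad=(v<85)&(s<90)&(yy<230)&(abs(Z-.004)<.004); info("pad",pts(cv2.morphologyEx(pad.astype(np.uint8),cv2.MORPH_OPEN,np.ones((3,3)))>0,.004))
np.save("pics/Z4.npy",Z)
E
```

```text
[ 0.47668841 -0.00197662  0.22894333]
ribtop 1420 mean [0.5475 0.0042] rect [546.6   4. ] [68.3 21. ] 14.0 ax -166.1
basetop 904 mean [0.5502 0.0075] rect [546.3   4. ] [109.4  29.7] 14.1 ax -166.4
pad 6438 mean [0.5735 0.0071] rect [547.3 163.9] [175.3 434.6] 5.9 ax 111.8
```

View pics/w4c.png

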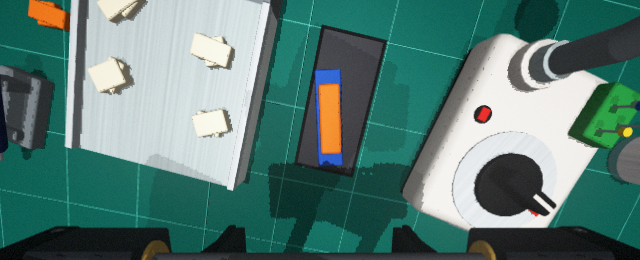

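The wrist view shows the scraper rib at (330,118), the pad corners at (322,26), (386,41), (354,176) and (295,163), and the four chips on the plate. Both the rib and the base fits put the scraper at (0.5465, 0.004), axis 14°.

```bash
python3 - <<'E'
from h import *
m,I,D=load("w4"); Z=np.load("pics/Z4.npy")
C=np.array([onz(m,u,v,.004)[:2] for u,v in[(322,26),(386,41),(354,176),(295,163)]]); print(C.round(4))
r=cv2.minAreaRect((C*1000).astype(np.float32)); print("pad",r, np.degrees(np.arctan2(*(C[0]-C[3])[::-1])),np.degrees(np.arctan2(*(C[1]-C[2])[::-1])))
H=cv2.cvtColor(I,cv2.COLOR_RGB2HSV); h,s,v=[H[...,i].astype(int) for i in range(3)]
yy,xx=np.mgrid[0:400,0:640]
pts=lambda mask,z:np.array([onz(m,u,w,z)[:2] for w,u in np.argwhere(mask)])
gd=(abs(Z-.057)<.003)&(xx<290)&(yy<230)&(s<40)
n,l,st,c=cv2.connectedComponentsWithStats(gd.astype(np.uint8))
for k in range(1,n):
    if st[k,4]>150:
        W=pts(l==k,.057); e=np.linalg.eigh(np.cov(W.T))[1][:,1]; print("guard",st[k],W.mean(0).round(4),np.degrees(np.arctan2(e[1],e[0])).round(1),W[:,0].min().round(4))
# station frame from top0 rectangle
o=np.array([.569,.1875])
m2,I2,D2=load("top0")
for nm,px in {"-x left":(217.5,253.5),"-x right":(285.5,256.2)}.items(): print(nm,onz(m2,*px,.045).round(4))
ivory=((h>12)&(h<35)&(s>18)&(s<110)&(v>150)&(xx<290)&(yy<230)&(Z>.05)); n,l,st,c=cv2.connectedComponentsWithStats(cv2.morphologyEx(ivory.astype(np.uint8),cv2.MORPH_OPEN,np.ones((3,3))))
for k in range(1,n):
    if st[k,4]>100:
        W=pts(l==k,.059); print("chip",c[k].round(),st[k,4],W.mean(0).round(4),"x",W[:,0].min().round(4),W[:,0].max().round(4),"y",W[:,1].min().round(4),W[:,1].max().round(4))
plan([.5465,.004,.09],-76,6,1)
E
```

```text
[[ 0.6484  0.0329]
 [ 0.6477 -0.0448]
 [ 0.4815 -0.045 ]
 [ 0.4829  0.0352]]
pad ((565.1358642578125, -6.078514099121094), (80.1871337890625, 166.23878479003906), 89.20572662353516) -0.7942730629557251 0.06370431418804448
guard [  65    0   16  148 1327] [0.5395 0.2827] 176.4 0.4582
guard [ 97   0  37  21 368] [0.6115 0.2417] 112.4 0.5979
guard [ 227    0   44  191 1534] [0.5539 0.0946] 176.4 0.4457
guard [190  32  41  35 878] [0.5911 0.1401] 81.8 0.5739
guard [ 88  56  35  37 499] [0.5449 0.2473] 135.5 0.5256
-x left [0.4542 0.2924 0.045 ]
-x right [0.4418 0.0918 0.045 ]
chip [115.   7.] 492 [0.6109 0.237 ] x 0.5986 0.6207 y 0.2183 0.2552
chip [107.  75.] 836 [0.5448 0.2443] x 0.5263 0.5634 y 0.226 0.2643
t 9.65 pos [ 0.4767 -0.002   0.2289] yaw -78.4 maxT 26.419689627245813 maxR 0.012884098726725125
1,12,2,23,-0.009,0.006,-0.007
1,11,1,23,0,0,-0.007
1,12,2,23,0,0,-0.007
1,11,1,24,0,0,-0.007
1,12,2,23,0,0,-0.007
1,12,2,23,0,0,-0.007
```

send_rows --plan '[1,12,2,22,-0.009,0.006,-0.007,1,12,1,22,0,0,-0.007,1,12,2,22,0,0,-0.007,1,12,1,22,0,0,-0.007,1,11,2,22,0,0,-0.007,1,11,2,20,0,0,-0.007,1,0,0,0,0,0,0]'

```text
time: 10.35
position: [0.5522, 0.0002, 0.0936]
tool_rot: [0.992, 0.127, 0.001, 0.002]
ft_force: [-0.4, 0.2, -0.5]
grip_width: 0.0869
```

```bash
python3 -c "
from h import *
plan([.5465,.004,.041],-76,4,1)"
```

```text
t 10.35 pos [5.522e-01 2.000e-04 9.360e-02] yaw -75.4 maxT 14.177446878757825 maxR 0.00469041575982343
1,-1,-1,13,0.003,-0.002,0.003
1,-1,-2,13,0,0,0.002
1,-1,-1,13,0,0,0.003
1,-2,-1,14,0,0,0.002
```

send_rows --plan '[1,-2,-2,13,0.003,-0.002,0.003,1,-1,-2,13,0,0,0.002,1,-1,-1,13,0,0,0.003,1,-1,0,13,0,0,0.002,1,0,0,0,0,0,0]'

```text
time: 10.85
position: [0.5442, 0.0019, 0.0407]
tool_rot: [0.993, 0.122, -0.0, 0.0]
ft_force: [-0.3, 0.0, 0.3]
grip_width: 0.087
```

```bash
python3 -c "
from h import *
plan([.5465,.004,.041],-76,1,-1)"
```

```text
t 10.85 pos [0.5442 0.0019 0.0407] yaw -76.0 maxT 3.10322412983658 maxR 0.001414213562373095
-1,2.7,-1.5,-0.3,0,0.001,-0.001
```

send_rows --plan '[-1,2,-1.5,0,0,0,0,-1,0,0,0,0,0,0,-1,0,0,0,0,0,0,-1,0,0,0,0,0,0,-1,0,0,0,0,0,0,-1,0,0,0,0,0,0,-1,0,0,0,0,0,0,-1,0,0,0,0,0,0]' --force 35

```text
time: 11.65
position: [0.5473, 0.0033, 0.0442]
tool_rot: [0.993, 0.122, 0.002, 0.001]
ft_force: [0.1, 0.1, 0.7]
grip_width: 0.031
```

send_rows --plan '[-1,0,0,0,0,0,0,-1,0,0,0,0,0,0,-1,0,0,0,0,0,0]'

```text
time: 11.95
position: [0.5472, 0.0034, 0.0441]
tool_rot: [0.993, 0.122, 0.002, 0.001]
ft_force: [-1.0, -0.3, 0.2]
grip_width: 0.0219
```

```bash
python3 -c "
from h import *
o=robot.get_obs();print(o['position'],o['grip_width'])
xd=np.array([.998,-.0628]);yd=np.array([.0628,.998]);O=np.array([.5709,.1873])
for x,y in[(-.103,-.032),(.1,-.032),(-.103,.032),(.1,.032)]: print(x,y,(O+x*xd+y*yd).round(4))
plan([*o['position'][:2],.16],-76,3,-1)"
```

```text
[0.54722421 0.00342007 0.04409202] 0.02193463598885416
-0.103 -0.032 [0.4661 0.1618]
0.1 -0.032 [0.6687 0.1491]
-0.103 0.032 [0.4701 0.2257]
0.1 0.032 [0.6727 0.213 ]
t 11.95 pos [0.5472 0.0034 0.0441] yaw -76.0 maxT 39.0 maxR 0.004472135954999579
-1,0,0,-39,0.002,-0.004,-0
-1,0,0,-38,0,0,-0
-1,0,0,-39,0,0,-0.001
```

send_rows --plan '[-1,0,0,-40,0,-0.004,0,-1,0,0,-40,0,0,0,-1,0,0,-40,0,0,0,-1,0,0,0,0,0,0]'

```text
time: 12.35
position: [0.545, 0.0038, 0.1639]
tool_rot: [0.993, 0.121, -0.005, -0.0]
ft_force: [0.4, 0.5, -1.7]
grip_width: 0.022
```

```bash
python3 -c "
from h import *
plan([.4662,.1638,.15],-3.6,10,-1)"
```

```text
t 12.35 pos [0.545  0.0038 0.1639] yaw -76.0 maxT 18.49324200890693 maxR 0.12700393694685216
-1,-4,-17,1,-0.003,0.009,-0.126
-1,-1,-18,2,0,0,-0.127
-1,0,-18,1,0,0,-0.126
-1,3,-18,2,0,0,-0.127
-1,5,-17,1,0,0,-0.126
-1,8,-16,1,0,0.001,-0.127
-1,9,-15,2,0,-0,-0.126
-1,11,-14,1,0,-0,-0.127
-1,13,-13,2,0,-0,-0.126
-1,14,-10,1,0,-0,-0.126
```

send_rows --plan '[-1,-4,-17,1,-0.003,0.009,-0.126,-1,-1,-18,2,0,0,-0.126,-1,0,-18,1,0,0,-0.126,-1,3,-18,2,0,0,-0.126,-1,5,-17,1,0,0,-0.126,-1,8,-16,1,0,0,-0.126,-1,9,-15,2,0,0,-0.126,-1,11,-14,1,0,0,-0.126]'

```text
time: 13.15
position: [0.4728, 0.1328, 0.1448]
tool_rot: [0.8, 0.6, -0.005, -0.003]
ft_force: [-0.6, -0.3, -2.2]
grip_width: 0.0215
```

send_rows --plan '[-1,13,-13,2,0,0,-0.126,-1,14,-10,1,0,0,-0.126,-1,0,0,0,0,0,0]'

```text
time: 13.45
position: [0.45, 0.1663, 0.1378]
tool_rot: [0.713, 0.701, -0.009, -0.007]
ft_force: [-1.0, 0.7, -2.8]
grip_width: 0.0218
```

```bash
python3 -c "
from h import *
plan([.4662,.1638,.12],-3.6,3,-1)"
```

```text
t 13.45 pos [0.45   0.1663 0.1378] yaw -1.0 maxT 8.092589202474075 maxR 0.027622454633866266
-1,-0.7,5.6,5.8,-0.023,0.003,0.015
-1,-0.7,5.4,5.9,-0,-0,0.015
-1,-0.6,5.4,5.9,-0,-0,0.015
```

send_rows --plan '[-1,-0.7,5.6,5.8,-0.023,0.003,0.015,-1,-0.7,5.4,5.9,0,0,0.015,-1,-0.6,5.4,5.9,0,0,0.015,-1,0,0,0,0,0,0]'

```text
time: 13.85
position: [0.4662, 0.1624, 0.1166]
tool_rot: [0.732, 0.682, -0.002, -0.001]
ft_force: [-0.7, -0.9, -1.8]
grip_width: 0.022
```

```bash
python3 - <<'E'
from h import *
plan([.4662,.1638,.088],-3.6,3,-1)
m,I,D=snap("wrist","w5")
cv2.imwrite("pics/w5c.png",I[:300,:,::-1])
print([dict(zip("uv",np.round(proj(m,[.5709+x*.998+y*.0628,.1873-x*.0628+y*.998,z])))) for x,y,z in[(-.12,-.09,.057),(.08,-.09,.057),(-.12,.09,.057),(.08,.09,.057)]])
E
```

```text
t 13.85 pos [0.4662 0.1624 0.1166] yaw -4.0 maxT 10.0 maxR 0.005385164807134504
-1,0,0,10,-0.004,0.002,-0.003
-1,1,-0,9,0,-0,-0.002
-1,0,-0,10,0,-0,-0.003
[{'u': np.float64(298.0), 'v': np.float64(278.0)}, {'u': np.float64(536.0), 'v': np.float64(277.0)}, {'u': np.float64(292.0), 'v': np.float64(43.0)}, {'u': np.float64(584.0), 'v': np.float64(41.0)}]
```

View pics/w5c.png

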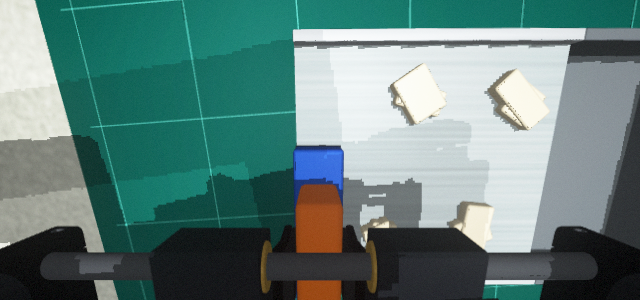

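The picture shows the scraper level and square, its front at u≈343, with the nearest chip starting at u≈362. The projected guard corners agree. I lower it and push.

send_rows --plan '[-1,0,0,10,-0.004,0.002,-0.003,-1,1,0,9,0,0,-0.002,-1,0,0,9,0,0,0,-1,0,0,0,0,0,0]'

```text
time: 14.3
position: [0.4672, 0.1626, 0.0877]
tool_rot: [0.731, 0.683, 0.0, 0.0]
ft_force: [0.6, -0.5, -2.0]
grip_width: 0.0217
```

```bash
python3 -c "
from h import *
plan([.6686,.1511,.087],-3.6,14,-1)"
```

```text
t 14.3 pos [0.4672 0.1626 0.0877] yaw -3.9 maxT 15.033296378372908 maxR 0.001
-1,0,14,0,0.001,-0,-0
-1,0,15,0,-0,-0,-0.001
-1,0,14,0,-0,-0,0
-1,1,15,0,-0,-0,-0
-1,-0,14,0,-0,-0,-0.001
-1,-0,14,0,-0,-0,0
-1,-0,15,0,-0,-0,-0
-1,0,14,0,-0,-0,-0.001
-1,0,15,0,-0,-0,0
-1,0,14,0,-0,-0,-0
-1,0,15,0,-0,-0,-0.001
-1,0,14,1,-0,-0,0
-1,1,14,-0,-0,-0,-0
-1,-0,15,-0,-0,-0,-0.001
```

send_rows --plan '[-1,0,11,0,0,0,0,-1,0,11,0,0,0,0,-1,0,11,0,0,0,0,-1,0,11,0,0,0,0,-1,0,11,0,0,0,0,-1,0,11,0,0,0,0,-1,0,11,0,0,0,0,-1,0,0,0,0,0,0]'

```text
time: 15.1
position: [0.554, 0.1569, 0.0889]
tool_rot: [0.731, 0.683, 0.002, 0.002]
ft_force: [0.9, 0.4, -1.2]
grip_width: 0.0219
```

```bash
python3 -c "
from h import *
plan([.6686,.1511,.087],-3.6,11,-1)"
```

```text
t 15.1 pos [0.554  0.1569 0.0889] yaw -3.9 maxT 11.045361017187261 maxR 0.00608276253029822
-1,0,10,0,0.006,-0.001,-0
-1,0,11,0,-0,-0,-0.001
-1,1,10,1,-0,-0,-0
-1,-0,11,-0,-0,-0,-0.001
-1,-0,10,-0,-0,-0,-0
-1,0,11,0,-0,-0,-0.001
-1,0,10,0,-0,-0,-0
-1,0,10,0,-0,-0,-0.001
-1,0,11,1,-0,-0,-0
-1,1,10,-0,-0,-0,-0.001
-1,-0,11,-0,-0,-0,-0
```

send_rows --plan '[-1,0,11,0.5,0.006,0,0,-1,0,11,0.5,0,0,0,-1,0,11,0.5,0,0,0,-1,0,11,0,0,0,0,-1,0,11,0,0,0,0,-1,0,11,0,0,0,0,-1,0,11,0,0,0,0,-1,0,0,0,0,0,0]'

```text
time: 15.9
position: [0.6341, 0.1513, 0.0859]
tool_rot: [0.731, 0.683, -0.002, -0.002]
ft_force: [0.6, -0.4, -3.0]
grip_width: 0.0216
```

send_rows --plan '[-1,0,11,0,0,0,0,-1,0,11,0,0,0,0,-1,0,11,0,0,0,0,-1,0,3,0,0,0,0,-1,0,0,0,0,0,0]'

```text
time: 16.4
position: [0.6695, 0.1489, 0.0847]
tool_rot: [0.731, 0.683, -0.003, -0.004]
ft_force: [-1.1, -0.8, -1.7]
grip_width: 0.0217
```

```bash
python3 - <<'E'
from h import *
m,I,D=snap("wrist","w6")
H=cv2.cvtColor(I,cv2.COLOR_RGB2HSV); h,s,v=[H[...,i].astype(int) for i in range(3)]
iv=((h>12)&(h<35)&(s>18)&(s<110)&(v>120)); iv[230:]=0
n,l,st,c=cv2.connectedComponentsWithStats(cv2.morphologyEx(iv.astype(np.uint8),cv2.MORPH_OPEN,np.ones((3,3))))
for k in range(1,n):
    if st[k,4]>100:
        p=dep(m,D,*c[k]); d=p[:2]-[.5709,.1873]; print(c[k].round(),st[k,4],"st x,y,z",(d@[.998,-.0628]).round(3),(d@[.0628,.998]).round(3),p[2].round(3))
o=robot.get_obs(); plan([o["position"][0],o["position"][1],.13],-3.6,2,-1)
E
```

```text
[107.  90.] 3065 st x,y,z -0.026 0.057 0.06
[253. 120.] 131 st x,y,z 0.06 0.038 0.057
[360. 214.] 949 st x,y,z 0.135 -0.035 0.019
t 16.45 pos [0.6693 0.1489 0.0847] yaw -3.9 maxT 23.0 maxR 0.01019803902718557
-1,0,-0,-23,-0.01,-0,-0.002
-1,0,-0,-22,-0,-0,-0.003
```

send_rows --plan '[-1,0,0,-28,-0.01,0,-0.002,-1,0,0,-28,0,0,0.0,-1,0,0,0,0,0,0]'

```text
time: 16.75
position: [0.6663, 0.149, 0.1398]
tool_rot: [0.73, 0.684, -0.003, -0.002]
ft_force: [1.7, 0.3, -0.4]
grip_width: 0.0217
```

```bash
python3 -c "
from h import *
plan([.47,.2237,.14],-3.6,7,-1)"
```

```text
t 16.75 pos [0.6663 0.149  0.1398] yaw -3.7 maxT 30.364452901377952 maxR 0.007071067811865475
-1,9,-29,0,-0.007,0.001,-0
-1,9,-28,0,-0,-0,-0.001
-1,9,-29,0,-0,-0,0
-1,8,-29,0,-0,-0,-0
-1,9,-28,0,-0,-0,-0.001
-1,9,-29,0,-0,-0,0
-1,9,-29,0,-0,-0,-0
```

send_rows --plan '[-1,9,-29,0,-0.007,0,0,-1,9,-28,0,0,0,0,-1,9,-29,0,0,0,0,-1,9,-29,0,0,0,0,-1,9,-28,0,0,0,0,-1,9,-29,0,0,0,0,-1,9,-28,0,0,0,0,-1,0,0,0,0,0,0]'

```text
time: 17.55
position: [0.4551, 0.225, 0.1323]
tool_rot: [0.73, 0.683, -0.006, -0.003]
ft_force: [-0.1, -0.1, -2.0]
grip_width: 0.0221
```

```bash
python3 - <<'E'
from h import *
plan([.47,.2237,.088],-3.6,5,-1)
m,I,D=snap("top","top2"); H=cv2.cvtColor(I,cv2.COLOR_RGB2HSV)
cv2.imwrite("pics/t2c.png",cv2.resize(I[140:265,205:300,::-1],None,fx=4,fy=4,interpolation=cv2.INTER_CUBIC))
E
```

```text
t 17.55 pos [0.4551 0.225  0.1323] yaw -3.8 maxT 9.486832980505138 maxR 0.013038404810405298
-1,-0,3,9,-0.012,0.005,-0.001
-1,-0,3,9,-0,-0,-0.001
-1,-0,3,9,-0,-0,-0
-1,-0,3,8,-0,-0,-0.001
-1,-0,3,9,-0,-0,-0.001
```

View pics/t2c.png

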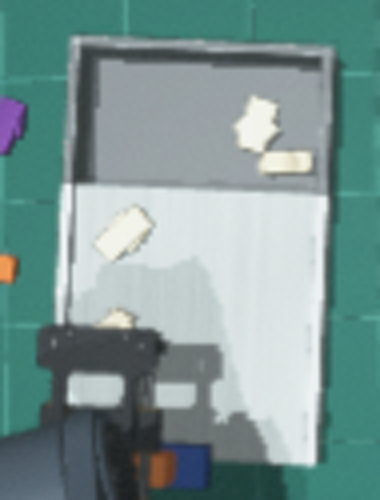

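The crop shows two chips in the tray at (257,123) and (287,162), and two left on the plate at (124,233) and (118,318). Second pass next.

send_rows --plan '[-1,0,3,9,-0.012,0.005,0,-1,0,3,9,0,0,0,-1,0,3,9,0,0,0,-1,0,3,8,0,0,0,-1,0,3,9,0,0,0,-1,0,0,0,0,0,0]'

```text
time: 18.2
position: [0.4789, 0.2231, 0.0849]
tool_rot: [0.731, 0.682, 0.004, 0.003]
ft_force: [-1.7, 0.0, 1.5]
grip_width: 0.0217
```

```bash
python3 -c "
from h import *
plan([.6725,.211,.087],-3.6,16,-1)"
```

```text
t 18.2 pos [0.4789 0.2231 0.0849] yaw -4.0 maxT 13.038404810405298 maxR 0.009219544457292887
-1,0,12,-0,0.009,-0.002,-0
-1,0,12,-0,0,-0,-0.001
-1,0,12,-0,0,-0,-0
-1,0,12,-0,0,-0,-0.001
-1,0,13,-1,0,-0,0
-1,0,12,0,0,-0,-0
-1,0,12,0,0,-0,-0.001
-1,0,12,0,0,-0,-0
-1,1,12,-0,0,-0,-0.001
-1,-0,12,-0,0,-0,0
-1,-0,12,-0,0,-0,-0
-1,-0,12,-0,0,-0,-0.001
-1,-0,13,-1,0,-0,-0
-1,-0,12,0,0,-0,-0
-1,-0,12,0,0,-0,-0.001
-1,-0,12,0,0,-0,-0
```

send_rows --plan '[-1,0,11,-1,0.009,0,0,-1,0,11,-1,0,0,0,-1,0,11,0,0,0,0,-1,0,11,0,0,0,0,-1,0,11,0,0,0,0,-1,0,11,0,0,0,0,-1,0,11,0,0,0,0,-1,0,0,0,0,0,0]'

```text
time: 19.0
position: [0.5616, 0.2168, 0.0852]
tool_rot: [0.731, 0.682, 0.0, -0.001]
ft_force: [0.3, -0.2, -1.4]
grip_width: 0.0217
```

```bash
python3 -c "
from h import *
plan([.6725,.211,.087],-3.6,10,-1)"
```

```text
t 19.0 pos [0.5616 0.2168 0.0852] yaw -4.0 maxT 12.0 maxR 0.003
-1,0,11,-0,-0.002,-0.002,-0.001
-1,0,11,-0,0,0,-0
-1,1,11,-1,0,0,-0.001
-1,-0,11,0,0,0,-0.001
-1,-0,12,0,0,0,-0.001
-1,0,11,-0,0,0,-0
-1,0,11,-0,0,0,-0.001
-1,0,11,-0,0,0,-0.001
-1,1,11,-1,0,0,-0.001
-1,-0,11,0,0,0,-0
```

send_rows --plan '[-1,0,11,-0.5,0,0,0,-1,0,11,-0.5,0,0,0,-1,0,11,0,0,0,0,-1,0,11,0,0,0,0,-1,0,11,0,0,0,0,-1,0,11,0,0,0,0,-1,0,11,0,0,0,0,-1,0,0,0,0,0,0]'

```text
time: 19.8
position: [0.6415, 0.211, 0.0853]
tool_rot: [0.731, 0.682, -0.002, -0.003]
ft_force: [0.6, -0.3, -2.4]
grip_width: 0.0219
```

send_rows --plan '[-1,0,11,0,0,0,0,-1,0,11,0,0,0,0,-1,0,9,0,0,0,0,-1,0,3,0,0,0,0,-1,0,0,0,0,0,0]'

```text
time: 20.3
position: [0.6754, 0.2084, 0.0842]
tool_rot: [0.731, 0.682, -0.004, -0.004]
ft_force: [0.5, 0.7, -2.2]
grip_width: 0.022
```

send_rows --plan '[-1,0,0,-28,0,0,0,-1,0,0,-28,0,0,0,-1,0,0,-10,0,0,0,-1,0,0,0,0,0,0]'

```text
time: 20.7
position: [0.673, 0.2082, 0.149]
tool_rot: [0.731, 0.682, -0.007, -0.007]
ft_force: [0.2, -0.1, -1.5]
grip_width: 0.0219
```

```bash
python3 -c "
from h import *
plan([.56,.08,.155],-50,7,-1)"
```

```text
t 20.7 pos [0.673  0.2082 0.149 ] yaw -4.0 maxT 25.099800796022265 maxR 0.1167433081593973
-1,-19,-15,-1,-0.02,0.002,0.115
-1,-21,-12,-0,0,0,0.114
-1,-23,-10,-1,0,0,0.115
-1,-23,-8,-1,0,0,0.115
-1,-24,-5,-1,0,0,0.115
-1,-24,-1,-1,0,0,0.114
-1,-25,0,-1,0,0,0.115
```

send_rows --plan '[-1,-19,-15,-1,-0.02,0.002,0.115,-1,-21,-12,-1,0,0,0.115,-1,-23,-10,-1,0,0,0.115,-1,-23,-8,-1,0,0,0.115,-1,-24,-5,-1,0,0,0.115,-1,-24,-1,-1,0,0,0.115,-1,-25,0,-1,0,0,0.115,-1,0,0,0,0,0,0]'

```text
time: 21.5
position: [0.5455, 0.0788, 0.1474]
tool_rot: [0.945, 0.327, -0.007, -0.002]
ft_force: [0.1, -0.1, -1.1]
grip_width: 0.0217
```

```bash
python3 - <<'E'
from h import *
m,I,D=snap("top","top3"); cv2.imwrite("pics/t3c.png",cv2.resize(I[140:265,205:345,::-1],None,fx=4,fy=4,interpolation=cv2.INTER_CUBIC))
plan([.565,-.006,.12],-90.5,7,-1)
E
```

```text
t 21.55 pos [0.5472 0.0795 0.1475] yaw -51.8 maxT 13.638181696985855 maxR 0.09774456506629921
-1,-6,11,4,-0.008,0.009,0.097
-1,-4,12,4,0,0,0.096
-1,-3,12,4,0.001,0,0.097
-1,-2,12,4,-0,0,0.096
-1,-1,13,4,-0,0,0.097
-1,-0,12,4,-0,0.001,0.097
-1,1,13,3,-0,-0,0.096
```

View pics/t3c.png

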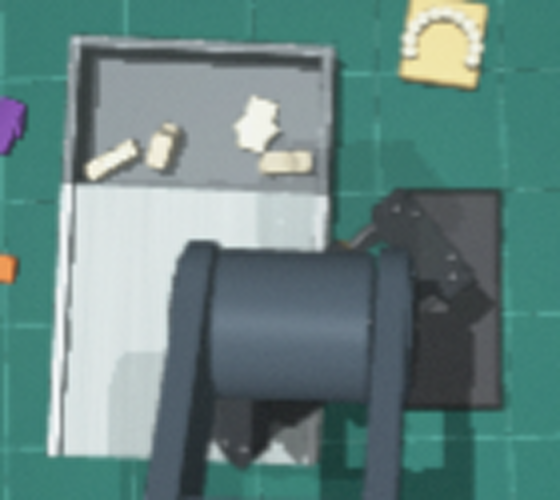

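All four chips lie in the tray at (111,160), (163,147), (257,123) and (287,162). Now I place the scraper.

send_rows --plan '[-1,-6,11,4,-0.008,0.009,0.097,-1,-4,12,4,0,0,0.097,-1,-3,12,4,0,0,0.097,-1,-2,12,4,0,0,0.097,-1,-1,13,4,0,0,0.097,-1,0,12,4,0,0,0.097,-1,1,13,3,0,0,0.097,-1,0,0,0,0,0,0]'

```text
time: 22.35
position: [0.57, -0.0045, 0.1152]
tool_rot: [1.0, -0.012, 0.002, -0.001]
ft_force: [-0.1, -0.1, -1.5]
grip_width: 0.0215
```

```bash
python3 -c "
from h import *
plan([.565,-.006,.06],-90.5,4,-1)"
```

```text
t 22.35 pos [ 0.57   -0.0045  0.1152] yaw -91.4 maxT 14.177446878757825 maxR 0.005999999999999999
-1,-1,0,14,-0.002,-0.004,-0.004
-1,-2,1,14,0,-0,-0.004
-1,-1,0,13,0,-0,-0.003
-1,-1,1,14,0,-0,-0.004
```

send_rows --plan '[-1,-1,0,14,-0.002,-0.004,-0.004,-1,-2,1,14,0,0,-0.004,-1,-1,0,13,0,0,-0.003,-1,-1,1,14,0,0,-0.004,-1,0,0,0,0,0,0]'

```text
time: 22.85
position: [0.5652, -0.0017, 0.0547]
tool_rot: [1.0, 0.004, -0.001, -0.001]
ft_force: [-0.4, 0.3, -1.4]
grip_width: 0.022
```

```bash
python3 -c "
from h import *
plan([.565,-.006,.0445],-90.5,4,-1)"
```

```text
t 22.85 pos [ 0.5652 -0.0017  0.0547] yaw -89.6 maxT 2.823118842698621 maxR 0.00458257569495584
-1,-0,1.1,2.6,-0.002,0.001,0.004
-1,-0.1,1,2.5,0,0,0.004
-1,-0,1.1,2.6,0,0,0.004
-1,-0.1,1.1,2.5,0,0,0.004
```

send_rows --plan '[-1,0,1.1,2.6,-0.002,0,0.004,-1,0,1,2.6,0,0,0.004,-1,0,1.1,2.6,0,0,0.004,-1,0,1,2,0,0,0,-1,0,0,0,0,0,0]'

```text
time: 23.35
position: [0.5662, -0.0045, 0.0447]
tool_rot: [1.0, -0.001, 0.0, 0.0]
ft_force: [-1.3, 0.3, -1.3]
grip_width: 0.0218
```

send_rows --plan '[-1,0,0,0.7,0,0,0,-1,0,0,0.5,0,0,0,1,0,0,0,0,0,0,1,0,0,0,0,0,0,1,0,0,0,0,0,0,1,0,0,0,0,0,0,1,0,0,0,0,0,0]'

```text
time: 24.05
position: [0.5681, -0.0052, 0.0455]
tool_rot: [1.0, -0.001, 0.003, 0.001]
ft_force: [-0.2, 0.0, 0.4]
grip_width: 0.0537
```

send_rows --plan '[1,0,0,-5,0,0,0,1,0,0,-15,0,0,0,1,0,0,-35,0,0,0,1,0,0,-45,0,0,0,1,0,0,-45,0,0,0,1,-40,0,-30,0,0,0,1,-40,0,0,0,0,0,1,0,0,0,0,0,0]'

```text
time: 24.85
position: [0.4864, -0.0049, 0.2276]
tool_rot: [1.0, -0.0, 0.003, 0.001]
ft_force: [-0.0, 0.5, 0.4]
grip_width: 0.0871
```

```bash
python3 - <<'E'
from h import *
o=robot.get_obs(); print(o["time"],o["position"],o["grip_width"])
m,I,D=snap("wrist","w7"); H=cv2.cvtColor(I,cv2.COLOR_RGB2HSV); h,s,v=[H[...,i].astype(int) for i in range(3)]
yy=np.mgrid[0:400,0:640][0]
for nm,mk,z in(("rib",(h>4)&(h<20)&(s>150)&(v>90),.08),("base",(h>105)&(h<130)&(s>110)&(v>50),.034)):
    mk=mk&(yy<230); n,l,st,c=cv2.connectedComponentsWithStats(mk.astype(np.uint8)); 
    for k in range(1,n):
        if st[k,4]>150:
            W=np.array([dep(m,D,u,w) for w,u in np.argwhere(l==k)]); W2=W[abs(W[:,2]-z)<.005]
            if len(W2)>100: print(nm,c[k].round(),"z",np.median(W2[:,2]).round(4),np.round(cv2.minAreaRect((W2[:,:2]*1000).astype(np.float32))[0]),np.round(cv2.minAreaRect((W2[:,:2]*1000).astype(np.float32))[1:2]),cv2.minAreaRect((W2[:,:2]*1000).astype(np.float32))[2])
iv=((h>12)&(h<35)&(s>18)&(s<110)&(v>100)); iv[230:]=0
n,l,st,c=cv2.connectedComponentsWithStats(cv2.morphologyEx(iv.astype(np.uint8),cv2.MORPH_OPEN,np.ones((3,3))))
for k in range(1,n):
    if st[k,4]>60:
        W=np.array([dep(m,D,u,w) for w,u in np.argwhere(l==k)]); d=np.median(W,0)[:2]-[.5709,.1873]; print("chip?",c[k].round(),st[k,4],"x",(d@[.998,-.0628]).round(3),"y",(d@[.0628,.998]).round(3),"zmed/max",np.median(W[:,2]).round(3),np.percentile(W[:,2],97).round(3))
cv2.imwrite("pics/w7c.png",I[:260,:,::-1])
E
python3 knob.py w7; python3 - <<'E'
import sys; sys.path.insert(0,'.')
E
```

```text
24.85 [ 0.486418   -0.0048522   0.22759502] 0.08706431699536858
rib [318. 110.] z 0.0796 [567.  -5.] [[21. 69.]] 89.55377960205078
base [318. 110.] z 0.0336 [566.  -4.] [[ 30. 109.]] 89.7060775756836
chip? [96.  9.] 658 x 0.101 y 0.058 zmed/max 0.03 0.04
chip? [187.   4.] 121 x 0.116 y -0.038 zmed/max 0.018 0.033
chip? [208.  16.] 270 x 0.099 y -0.067 zmed/max 0.03 0.034
disc [ 0.51630896 -0.20434999] 46.06783676147461
red mean [ 0.57809525 -0.14974966] dist 0.0809753058519911 0.08390670123023439 angle 41.46692376027871
white [536 148  12  18  71] 0.123 [ 0.5242 -0.2065] axis -138.5 from c -15.4 0.0053 0.017
white [536 148  12  18  71] 0.09 [ 0.5202 -0.2315] axis -138.5 from c -81.9 0.0235 0.0362
white [527 163  23  15 113] 0.123 [ 0.5128 -0.2069] axis 64.0 from c -144.2 0.0006 0.0153
white [527 163  23  15 113] 0.09 [ 0.5074 -0.2319] axis 64.0 from c -108.0 0.0161 0.042
white [516 179  19   8  63] 0.123 [ 0.5012 -0.1976] axis 102.7 from c 155.8 0.0131 0.0239
white [516 179  19   8  63] 0.09 [ 0.4943 -0.2214] axis 102.7 from c -142.1 0.024 0.0343
```

View pics/w7c.png

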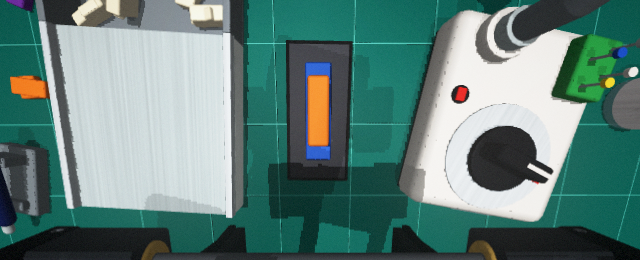

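The scraper stands upright in the middle of the pad (rib at (318,110)), the plate is empty, and the pointer is still over the red mark near (540,172). I hand in.

```bash
python3 -c "
from rig import robot
print(robot.hand_in(), robot.get_obs()['time'])"
```

```text
the job is handed in; nothing more can be done
the job is handed in; nothing more can be done
```

I carried out the whole task and handed it in at about 25 s of the 72 s allowed; the hand-in gives no verdict.

- **Knob:** I turned it about 90° counterclockwise and let go. A close wrist view right after put the pointer at about -115° to -116° and the mark at -115.8°, which is within about 1 mm at the pointer tip.
- **Offcuts:** Two passes with the scraper pushed all four into the tray. After the second pass the top view showed all four there. The last wrist view gave tops at or below 40 mm, with its top edge cutting off part of the tray.
- **Scraper:** It stands upright on the pad, released. Its centre is about 2 mm from the pad's centre and its length is within about 1° of the pad's.
- **Bystanders:** I did not measure them again. The arm met no unexpected force and had no contact near them, and those visible in the last picture looked unmoved.
- **Failed check:** The last numeric knob fit, from an oblique view, picked up the wrong shapes and was unusable. That picture still showed the pointer over the mark, and nothing touched the knob after the close check.

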